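# Load a pre-wiring station: contactor, terminals, relay and wire spool

### The arm

A 7-joint arm with a two-finger parallel gripper is mounted at the origin on a cart in front of the work surface, level with it; the furniture and walls round the work are solid. World frame = base frame: x ahead of the robot, y to its left, z up, the work surface at z = 0. Lengths are in m, angles in rad, forces in N, time in s.
With the tool pointing down it reaches from about 0.425 to 0.825 m from the base axis. Payload 3.6 kg.
Tool frame: the origin (TCP) lies where the fingers leave the gripper's body, on its centre line; the fingertips stand 73 mm ahead of it and the grasp point (between the pads) lies 54 mm ahead of it; z points along the fingers, y is the line along which they close (so a half turn about z gives the same grasp; the last joint's range is limited). The gripper opens to 85 mm and grips with 20 to 120 N. Pads are 22 mm wide; open, the fingers measure 114 mm over their backs; the gripper's body (76 mm by 85 mm) begins 54 mm behind the grasp point. The pads swing forward as they close: fully open they stand 13 mm farther back than shut.
Start: joints at [-1.218, 0.615, -0.013, 1.423, 0.008, 1.103, -0.04], TCP at [0.24, 0.604, 0.304] pointing down, gripper open.
Joint ranges: [-3.12, 3.12], [-0.3, 2.06], [-1.34, 1.32], [0.26, 2.42], [-1.36, 4.5], [0.01, 1.98], [-2.84, 2.84]. Speed limits (rad/s): [2.79, 2.79, 3.14, 3.14, 3.14, 3.14, 3.14].

### API

Orientations are given as a unit quaternion [x, y, z, w].
In Python, from station import arm, snapshot, camera_info, ticket gives the robot as it stands. Calls block until the motion is done:
- arm.movep(position, orientation): joint-space move of the TCP to a pose.
- arm.line_to(position, velocity=0.15, ori=None): straight line of the TCP; ori=None keeps the orientation; velocity is the mean speed in m/s.
- arm.move_j(angles): joint-space move.
- arm.move_gripper(opening, effort=None): opening from 0.0 (shut) to 1.0 (fully open); effort is the grip in N (None keeps the last); returns when the fingers have stopped.
- arm.pause(seconds).
- arm.ik(position, orientation): joint angles nearest the present ones, or None.
- snapshot(name): name is "side" or "top" or "wrist"; returns the picture (480x640x3 uint8, blue, green, red); there is no depth.
- camera_info(name): a dict with "fx", "fy", "cx", "cy" (pixels), "R" (3x3) and "t" (3): a world point X has camera coordinates R X + t; the wrist camera has in their place "T_tool_cam" (4x4, takes a point from camera to tool coordinates, whose origin is the TCP and whose axes are the flange's). Camera axes: x right, y down, z forward; pixel columns grow to the right and rows downward; lengths in m; the calibration is good to about 2 mm. The wrist camera is an equidistant fisheye: a pixel r from the principal point sees the ray r / f radians off the axis. A picture is of the moment at which its call begins: read the wrist's pose just before it. camera_info takes no time and is no camera call.
A pose or a line that the arm cannot do raises arm.MotionError and nothing moves.
- ticket.finish_job(): hands the job in; it is judged then, once.
Readings, each from a call of its own:
- arm.read_time(): time.
- arm.read_joint_positions(): joint angles.
- arm.read_dq(): joint speeds.
- arm.read_effort(): joint torques, N m.
- arm.read_tool_pos(): TCP position.
- arm.read_eef_rot(): TCP orientation.
- arm.read_ft_force(): force on the tool from outside, world axes, zero at the start.
- arm.read_wrist_torque(): the same for the moment, N m.
- arm.read_opening(): opening from 0.0 (shut) to 1.0 (fully open).
- arm.read_finger_force(): force on a finger pad.
Only numpy, scipy, OpenCV 4.12 (cv2) and the standard library are available. Lean on these libraries where they do the work, as an engineer would, in place of code of your own. Each camera call takes 0.05 s, during which the arm holds its last target. There are 200 camera calls.

### The job

Set up the bench for pre-wiring: lay the wire spool flat in the round dish, the relay flat in the pocket of the black plate, the terminal strip upright and squarely on the rail between its two end brackets with its row of terminals running along the rail, and the contactor upright on the two parallels in the vise, midway along the jaws with its long side against them. Then slide the vise jaw shut so the contactor is held square and snug against the fixed jaw. Set everything down rather than dropping it, and let go of it all.

Things in the scene. Friction and masses are not known exactly. Their poses are not given: they have to be found in the camera images.
- contactor: Dark grey contactor with screws. Lower body 70 (x) x 50 (y) x 32 mm; on it a narrower top, 36 (x) x 46 (y) mm, up to z 47, good to grip across its 36 mm. Origin: centre of the underside, z up.
- terminal_strip: Grey strip of five ganged terminal blocks, 44 mm (x) by 34 mm (y) and 36 mm high; the row runs along y. Origin: centre of the underside within 1 mm, z up.
- relay: Small plug-in relay lying flat, black and grey, 28 mm wide (y), 22 mm high; body from x = -18 to +24 mm, thin contact blades (look only, no touching) to x = -25. Origin on the underside, z up. Either end may point either way in its pocket.
- wire_spool: Spool of blue wire lying on its flange, axis upright: flange diameter 60 mm, 40 mm high. Origin on the underside, not on the axis: the axis is at x = -8, y = +3 mm in its frame. A short wire tail (look only, no touching) sticks out to +x.
- vise: Grey vise fixed to the bench, 175 (x) x 106 (y) mm. Origin: centre of underside; jaws part along x. Fixed jaw face at x = +40 mm; sliding jaw face at x = -40 + jaw travel; jaws 74 mm long (y), tops at z 52. Two steel parallels along y on the bed at x -9..+3 and +17..+29, tops at z 28; a 50 mm part shut against the fixed jaw is centred at x = +15.
- jaw (a joint): Travel of the sliding vise jaw towards the fixed jaw, m: 0 fully open (80 mm between jaws), 0.030 when shut on a 50 mm part. About 6 N of drag; stays where it is left.
- jaw_knob (a point): Centre of the top of the upright round knob on the sliding jaw, 83 mm above the bench, for pushing or pulling the jaw. Head diameter 20 mm, gripping height 20 mm, jaw top 31 mm below this point. It lies 22 mm behind the sliding jaw's face.
- rail_stand: Fixed stand, aluminium plate 70 (x) x 136 (y) mm with a steel mounting rail 35 mm wide running along y, its top at z 29.5 mm. Two grey end brackets stand on the rail, 44 mm wide (x), tops at z 62, inner faces at y = -24 and +24 mm. Origin: centre of underside.
- relay_nest: Fixed black plate 92 (x) x 78 (y) x 16 mm with a rectangular pocket in its middle, 59 (x) x 41 (y) mm, 6 mm deep (floor at z 10 mm). Origin: centre of underside.
- spool_dish: Fixed round dish, foot diameter 100 mm, rim outside diameter 92 mm, inside about 84 mm, floor at z 9 mm, rim top at z 18 mm. Origin: centre of underside.
There are look-alikes about, which are no part of the job. Leave any purple look-alike of the terminal_strip alone.

How it is judged:
By the outcome, as a careful person would: the job done as asked, in the order asked, and still so for the second after the job is handed in, with the robot touching nothing.
It also fails if it takes over 122 s, if anything falls off the work surface, if the arm or the gripper's body presses on something with over 40 N, if the wrist force passes 120 N, or if a joint passes its speed limit or range.

## Working session

There is one attempt and no reset: what is moved stays moved. The work goes in short steps, each a Python script; the robot and the scene stay as the last script left them, time stands still between calls to the robot, and variables do not carry over. Pictures are saved under pics/ and viewed, at most 14 in all, crops included, and the job is handed in when it is done.

```bash
ls; mkdir -p pics; python3 - <<'E'
from station import arm, snapshot, camera_info
import cv2
for n in("top","side"):
    cv2.imwrite(f"pics/{n}0.png",snapshot(n)); print(n,camera_info(n))
print(camera_info("wrist"),arm.read_eef_rot(),arm.read_time())
E
```

```text
pics
top {'fx': 530.6443700579954, 'fy': 530.6443700579954, 'cx': 319.3139768627942, 'cy': 241.33918739145798, 'R': array([[ 0.0148499 , -0.99985096, -0.00880584],
       [-0.99572141, -0.0139841 , -0.09134182],
       [ 0.09120506,  0.01012458, -0.99578066]]), 't': array([-5.36457073e-04,  4.68839788e-01,  1.18592414e+00])}
side {'fx': 517.2499010915529, 'fy': 517.2499010915529, 'cx': 316.6478313519333, 'cy': 248.1618982106862, 'R': array([[-0.99958799,  0.02270381, -0.01756079],
       [ 0.02801641,  0.63877959, -0.76887952],
       [-0.00623902, -0.76905473, -0.63915249]]), 't': array([0.46488804, 0.0297828 , 1.20269576])}
{'fx': 371.64829954431775, 'fy': 371.64829954431775, 'cx': 318.3940007011384, 'cy': 242.0126571860736, 'T_tool_cam': array([[ 8.31168378e-04, -9.47884006e-01, -3.18614532e-01,
         8.23999530e-02],
       [ 9.99999651e-01,  7.61282752e-04,  3.43864867e-04,
         8.27639214e-05],
       [-8.33882599e-05, -3.18614707e-01,  9.47884308e-01,
        -6.95463381e-02],
       [ 0.00000000e+00,  0.00000000e+00,  0.00000000e+00,
         1.00000000e+00]])} [ 1.88260716e-01  9.82118391e-01 -1.15021429e-03 -2.14107117e-04] 0.1
```

View pics/top0.png

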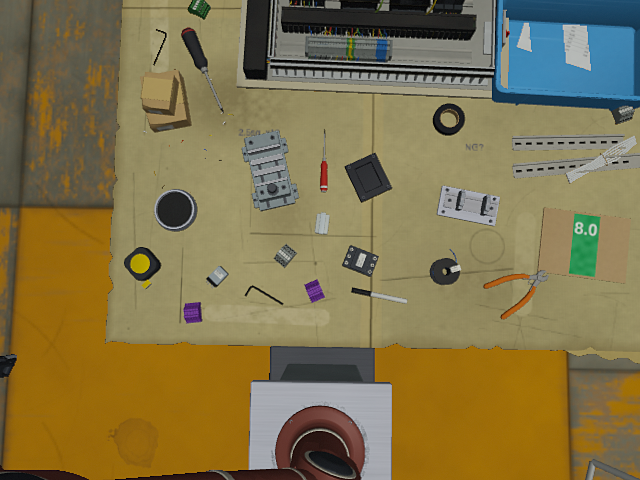

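View pics/side0.png

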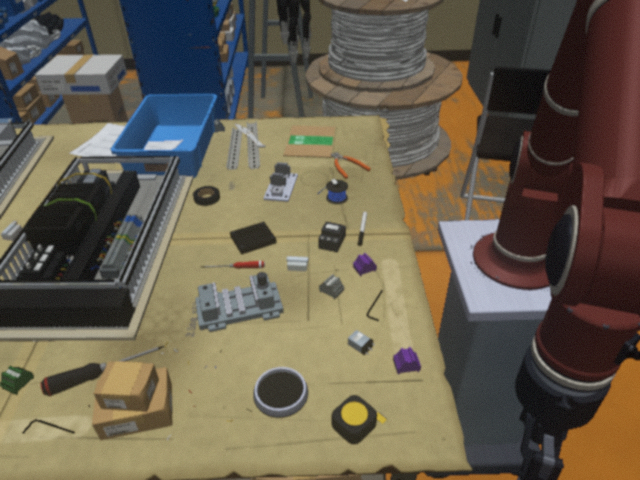

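The top view shows the dish at (175,210), vise (270,172), nest (368,177), rail stand (468,205), spool (445,270) and contactor (360,260). The strip is probably at (285,255) and the relay probably at (217,275). The side view agrees. I'll enlarge to get the details.

```bash
python3 - <<'E'
import cv2
im=cv2.imread("pics/top0.png")
# 4x crops
a=cv2.resize(im[125:225,235:405],None,fx=4.7,fy=4.7,interpolation=cv2.INTER_CUBIC)
cv2.imwrite("pics/fixA.png",a)
b=cv2.resize(im[210:330,175:335],None,fx=5,fy=5,interpolation=cv2.INTER_CUBIC)
cv2.imwrite("pics/objB.png",b)
c=cv2.resize(im[175:295,335:510],None,fx=4.5,fy=4.5,interpolation=cv2.INTER_CUBIC)
cv2.imwrite("pics/objC.png",c)
E
```

```text
(no output)
```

View pics/fixA.png

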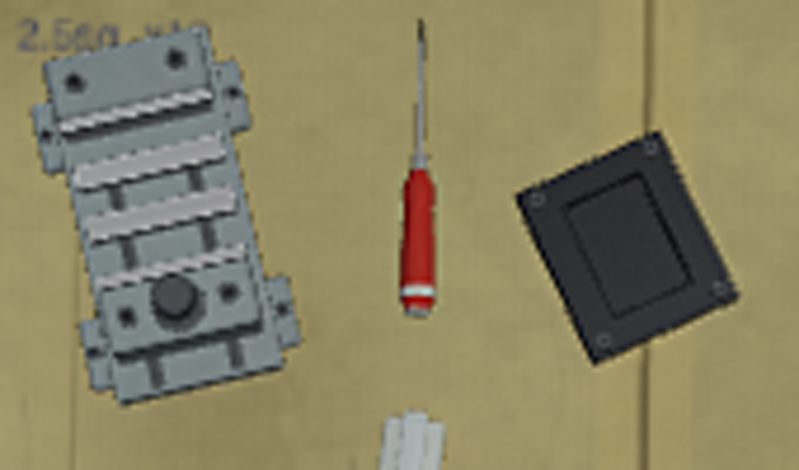

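View pics/objB.png

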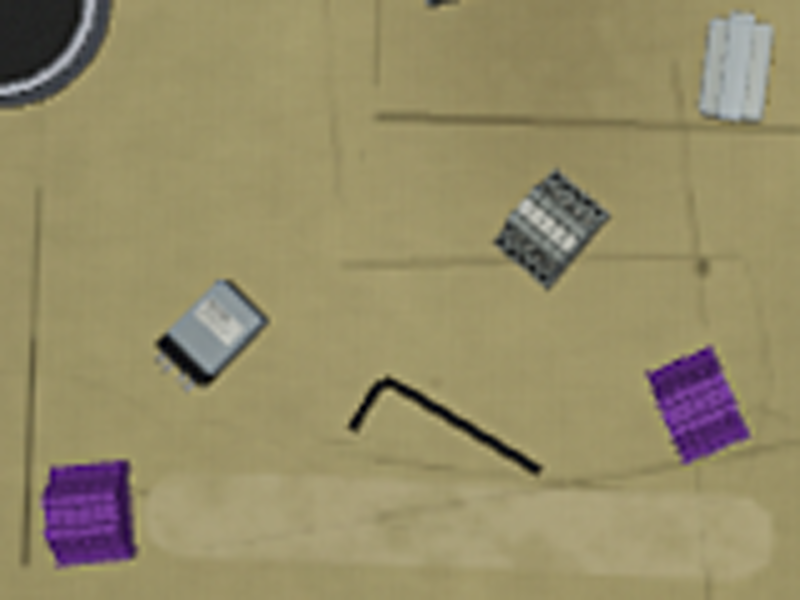

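View pics/objC.png

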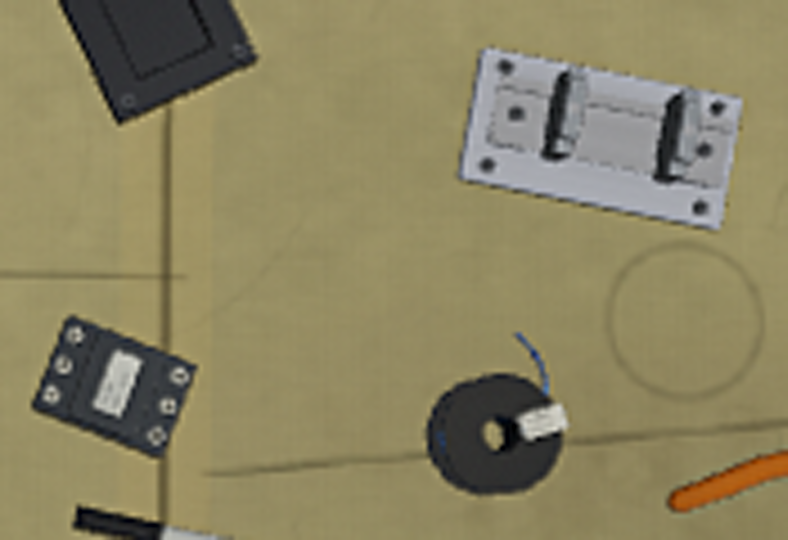

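The crops give the key corners. For the vise, the fixed jaw is at the top and the sliding jaw with its knob at the bottom. The relay's blades point lower-left, and the strip's row runs along its short side. Next I'll fit rough poses from the clicked corners, then take wrist pictures.

```bash
cat > h.py <<'E'
import numpy as np, cv2
from scipy.optimize import least_squares
from scipy.spatial.transform import Rotation as Ro
from station import arm, snapshot, camera_info
def down(a):  # tool z down, tool y (closing line) at world angle a
    y=np.array([np.cos(a),np.sin(a),0]); z=np.array([0,0,-1.])
    return Ro.from_matrix(np.c_[np.cross(y,z),y,z]).as_quat()
def wrap(a): return (a+np.pi/2)%np.pi-np.pi/2
def proj(cam,X):
    c=camera_info(cam); p=np.atleast_2d(X)@c["R"].T+c["t"]
    return p[:,:2]/p[:,2:]*[c["fx"],c["fy"]]+[c["cx"],c["cy"]]
def wcam(pos,quat):
    c=camera_info("wrist"); T=np.eye(4); T[:3,:3]=Ro.from_quat(quat).as_matrix(); T[:3,3]=pos
    return T@c["T_tool_cam"]
def wproj(T,X):
    c=camera_info("wrist"); p=(np.atleast_2d(X)-T[:3,3])@T[:3,:3]
    r=np.linalg.norm(p[:,:2],axis=1); th=np.arctan2(r,p[:,2])
    return p[:,:2]*(th/np.maximum(r,1e-9))[:,None]*c["fx"]+[c["cx"],c["cy"]]
def place(p,M):
    M=np.array(M,float); c,s=np.cos(p[2]),np.sin(p[2])
    return np.c_[M[:,:2]@np.array([[c,s],[-s,c]])+p[:2],M[:,2]]
def fit(pr,M,px,p0):
    r=least_squares(lambda p:(pr(place(p,M))-px).ravel(),p0)
    return r.x,np.abs(r.fun).max()
def rect(a,b,z): return [[a/2,b/2,z],[-a/2,b/2,z],[-a/2,-b/2,z],[a/2,-b/2,z]]
def ortho(im,T,c,yaw,z,size,ppm):
    """ortho tile: object frame, right=+x, up=+y; size in mm; ppm px/mm"""
    n=int(size*ppm); u,v=np.meshgrid(np.arange(n),np.arange(n))
    X=place([c[0],c[1],yaw],np.c_[(u.ravel()-n/2)/ppm/1e3,(n/2-v.ravel())/ppm/1e3,np.full(n*n,z)])
    q=wproj(T,X).astype(np.float32).reshape(n,n,2)
    return cv2.remap(im,q[...,0],q[...,1],cv2.INTER_CUBIC)
def look(x,y,z,a):
    arm.movep([x,y,z],down(a)); arm.pause(.15)
    p,q=arm.read_tool_pos(),arm.read_eef_rot(); im=snapshot("wrist"); return im,wcam(p,q)
E
cat > rough.py <<'E'
from h import *
A=lambda L:np.array(L)/4.7+[235,125]-.4
B=lambda L:np.array(L)/5+[175,210]-.4
C=lambda L:np.array(L)/4.5+[335,175]-.4
pr=lambda X:proj("top",X)
m=.001
items={
"vise":([[.04,.037,.052],[.04,-.037,.052],[-.062,0,.083]],A([[62,128],[212,95],[177,295]])),
"nest":(rect(.092,.078,.016),A([[660,132],[516,193],[595,363],[738,297]])),
"rail":(rect(.070,.136,.008),C([[485,48],[460,180],[720,230],[742,98]])),
"contactor":(rect(.070,.050,.032),C([[197,367],[68,316],[33,408],[163,458]])),
"strip":(rect(.044,.034,.036),B([[557,170],[493,242],[548,290],[610,215]])),
"relay":([[.024,.014,.022],[-.018,.014,.022],[-.018,-.014,.022],[.024,-.014,.022]],B([[225,280],[157,342],[207,388],[270,320]])),
"spool":([[0,0,.04]],C([[497,433]])),"dish":([[0,0,.018]],np.array([[175.5,209.5]]))}
P={}
for k,(M,px) in items.items():
    best=min((fit(pr,M,px,[.6,0,y]) for y in (-2.5,-1,.5,2)),key=lambda t:t[1])
    P[k]=best[0]; print(k,np.round(best[0],4),round(best[1],2),round(np.hypot(*best[0][:2]),3))
np.save("rough.npy",P)
E
python3 rough.py
```

```text
vise [0.6375 0.1248 0.2466] 1.14 0.65
nest [ 0.6202 -0.1041 -1.1309] 4.28 0.629
rail [ 0.5581 -0.3364 -0.1814] 0.5 0.652
contactor [ 0.4256 -0.0864 -1.9271] 0.35 0.434
strip [ 0.4346  0.0826 -0.6917] 0.54 0.442
relay [ 0.3843  0.2375 -0.7491] 0.65 0.452
spool [ 0.4052 -0.2746 -1.    ] 0.0 0.489
dish [ 0.538   0.3381 -2.5   ] 0.0 0.635
```

```bash
sed -i 's/A(\[\[660,132\],\[516,193\],\[595,363\],\[738,297\]\])/A([[738,297],[660,132],[516,193],[595,363]])/' rough.py; python3 rough.py | grep nest
python3 - <<'E'
from h import *
P=np.load("rough.npy",allow_pickle=True).item()
order=["dish","relay","vise","strip","nest","contactor","rail","spool"]
zt=dict(dish=.018,relay=.022,vise=.052,strip=.036,nest=.016,contactor=.032,rail=.0295,spool=.04)
D={};tiles=[]
for k in order:
    x,y,w=P[k]; h=.24
    s=max(1,.44/np.hypot(x,y)) 
    im,T=look(x*s,y*s,h,np.arctan2(y,x)); D[k]=(im,T); cv2.imwrite(f"pics/w_{k}.png",im)
    big=k in("dish","vise","nest","rail")
    if k in("dish","spool"): w=0
    size,ppm=(160,1.25) if big else (80,2.5)
    if k=="vise": size,ppm=200,1.
    tiles.append(ortho(im,T,P[k][:2],w,zt[k],size,ppm))
np.save("D.npy",D)
cv2.imwrite("pics/mont.png",cv2.resize(np.vstack([np.hstack(tiles[:4]),np.hstack(tiles[4:])]),None,fx=1,fy=1))
print(arm.read_time())
E
```

```text
nest [ 0.6202 -0.104   3.5792] 0.38 0.629
9.4667
```

View pics/mont.png

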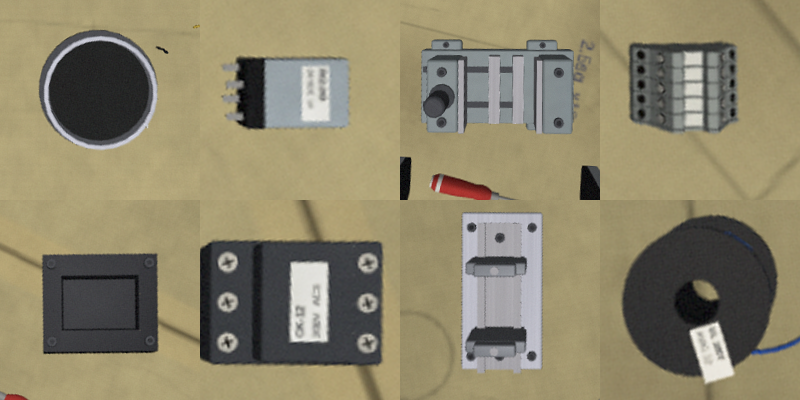

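The montage shows every part nearly aligned with its rough frame, but several sit a few mm off in world y. To find out whether the wrist or the top camera is biased, I'll look at the strip from two opposite wrist headings. I'll also enlarge the vise and the rail.

```bash
python3 - <<'E'
from h import *
P=np.load("rough.npy",allow_pickle=True).item(); D=np.load("D.npy",allow_pickle=True).item()
x,y,w=P["strip"]; a=np.arctan2(y,x); t=[]
for k,d in(("sA",1.57),("sB",-1.57)):
    im,T=look(x,y,.24,a+d); D[k]=(im,T); t.append(ortho(im,T,(x,y),w,.036,80,2.5))
np.save("D.npy",D)
t.append(ortho(*D["strip"],(x,y),w,.036,80,2.5))
import h
top=cv2.imread("pics/top0.png"); old=h.wproj; h.wproj=lambda T,X:proj("top",X)
t.append(ortho(top,None,(x,y),w,.036,80,2.5)); h.wproj=old
v=ortho(*D["vise"],P["vise"][:2],P["vise"][2],.052,200,2); r=ortho(*D["rail"],P["rail"][:2],P["rail"][2],.062,160,2.5)
o=np.vstack([np.hstack(t),np.hstack([v,r])])
cv2.imwrite("pics/cmp.png",o); print(arm.read_time())
E
```

```text
13.35
```

View pics/cmp.png

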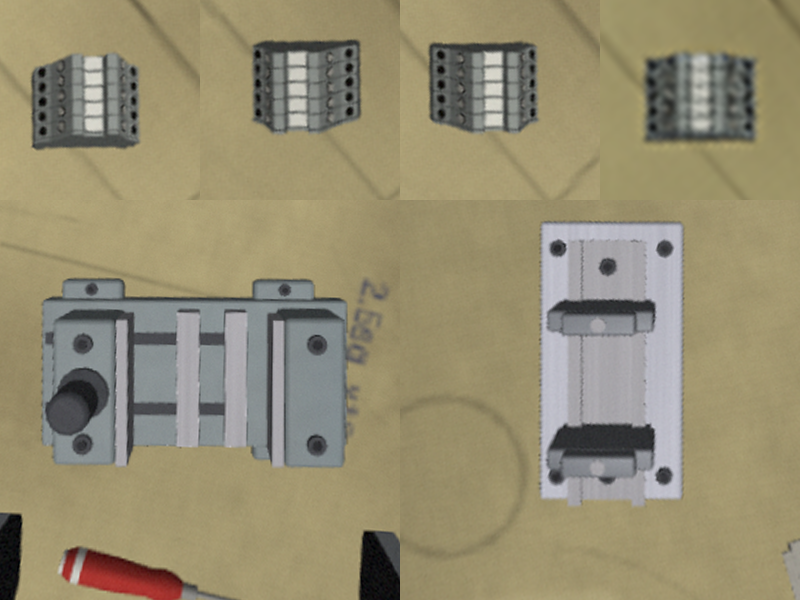

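The label centre shifts about 3.5 mm between the two opposite headings, so the wrist camera has a bias of about 1.75 mm along tool x, which I'll correct. The jaw also starts partly closed: its faces are at u=128 and u=273, about 73 mm apart. Next I'll fit the final poses.

```bash
cat > est.py <<'E'
from h import *
P=np.load("rough.npy",allow_pickle=True).item(); D=np.load("D.npy",allow_pickle=True).item()
Ti=np.linalg.inv(camera_info("wrist")["T_tool_cam"]); S=np.eye(4); S[0,3]=-.00175
def clicks(k,uv,o,z,n,ppm,free=True):
    im,T=D[k]; uv=np.array(uv,float)-o; w=0 if k in("dish","spool") else P[k][2]
    X=place([*P[k][:2],w],np.c_[(uv[:,0]-n/2)/ppm/1e3,(n/2-uv[:,1])/ppm/1e3,np.full(len(uv),z)])
    return T@Ti@S@np.linalg.inv(Ti), wproj(T,X)
E={}
def do(k,M,*a):
    T,px=clicks(k,*a); p=P[k].copy()
    if k in("dish","spool"): p[2]=0
    E[k],r=fit(lambda X:wproj(T,X),M,px,p); print(k,np.round(E[k],4),"res",round(r,2),"d",np.round((E[k]-P[k])*1e3,1))
T,px=clicks("vise",[[273,319],[273,467],[128,320],[128,466],[67,412]],[0,200],.052,400,2)
f=lambda p:(wproj(T,place(p,[[.04,.037,.052],[.04,-.037,.052],[-.04+p[3],.037,.052],[-.04+p[3],-.037,.052],[-.062+p[3],0,.083]]))-px).ravel()
s=least_squares(f,[*P["vise"],0.]); E["vise"]=s.x; print("vise",np.round(s.x,4),np.round(s.fun,1))
do("rail",[[0,.024,.062],[0,-.024,.062]],[[601.5,334],[601.5,455]],[400,200],.062,400,2.5)
do("nest",rect(.092,.078,.016),[[157,253.5],[43,253.5],[43,352.5],[157,352.5]],[0,200],.016,200,1.25)
do("dish",[[0,0,.018]],[[100,91.5]],[0,0],.018,200,1.25)
do("spool",[[0,0,.04]],[[698,303]],[600,200],.04,200,2.5)
do("relay",[[.024,.014,.022],[-.018,.014,.022],[-.018,-.014,.022],[.024,-.014,.022]],[[350,59],[245,59],[245,129],[350,129]],[200,0],.022,200,2.5)
do("contactor",rect(.07,.05,.032),[[382,241],[207,241],[207,366],[382,366]],[200,200],.032,200,2.5)
do("strip",[[0,.017,.036],[0,-.017,.036]],[[694,47],[694,131]],[600,0],.036,200,2.5)
np.save("est.npy",E)
E
python3 est.py
```

```text
vise [0.6335 0.1258 0.2416 0.0075] [ 0.2 -0.1 -0.3 -0.   0.1 -1.3 -0.3  0.1  0.2  1.2]
rail [ 0.5582 -0.3358 -0.1811] res 0.27 d [0.1 0.6 0.3]
nest [ 0.6189 -0.1035  3.5796] res 0.89 d [-1.3  0.5  0.4]
dish [0.5389 0.3434 0.    ] res 0.0 d [9.0e-01 5.3e+00 2.5e+03]
spool [ 0.4034 -0.2772  0.    ] res 0.0 d [  -1.8   -2.6 1000. ]
relay [ 0.3839  0.2405 -0.7491] res 0.0 d [-0.4  3.  -0. ]
contactor [ 0.4247 -0.0855 -1.9271] res 0.0 d [-0.9  0.8  0. ]
strip [ 0.4359  0.0858 -0.6912] res 0.2 d [1.3 3.2 0.5]
```

The fits are tight. Next is the pick-and-place helper, starting with the spool.

```bash
cat > pp.py <<'E'
from h import *
E=np.load("est.npy",allow_pickle=True).item()
tip=lambda w:.073-.013*(w/.085)**1.5          # fingertip distance ahead of TCP at opening w
near=lambda a,x,y:np.arctan2(y,x)+wrap(a-np.arctan2(y,x))   # half-turn choice nearest joint7=0
def pick_place(pos,yaw,g,gaxis,w,h,tgt,tyaw,tz,effort=40,extra=.02,up=.20,rel=.018):
    """pos,yaw: object frame; g: grip point in it; gaxis: closing line in it; w: width; h: fingertip height over underside"""
    R=lambda a:np.array([[np.cos(a),-np.sin(a)],[np.sin(a),np.cos(a)]])
    c=pos[:2]+R(yaw)@g; a=near(yaw+gaxis,*c); z=h+tip(w); op=lambda v:min(1,v/.085)
    b=near(tyaw+gaxis,*tgt); wq=yaw+b-a; q=tgt+R(wq)@g
    arm.movep([*c,.16],down(a)); arm.move_gripper(op(w+extra)); arm.line_to([*c,z],.12)
    arm.move_gripper(0,effort); o=arm.read_opening(); print("grip mm",round(o*85,1),"F",arm.read_finger_force())
    arm.line_to([*c,up],.2); arm.movep([*q,up],down(b))
    arm.line_to([*q,z+tz+.004],.15); arm.pause(.15); f0=arm.read_ft_force()[2]
    for k in range(12):
        arm.line_to([*q,z+tz+.0035-.0005*k],.02); f=arm.read_ft_force()[2]-f0
        if f>3: break
    print("set at dz mm",3.5-.5*k,"dF",round(f,1))
    arm.move_gripper(op(w+rel)); arm.line_to([*q,up],.2); print("t",arm.read_time(),"opening",arm.read_opening())
E
python3 - <<'E'
from pp import *
a=np.radians(57); s=E["spool"]; d=E["dish"][:2]
tgt_yaw=np.arctan2(d[1],d[0])+ (near(a,*s[:2])-np.arctan2(s[1],s[0]))   # keep joint 7
pick_place(s,0.,np.zeros(2),a,.060,.014,d,tgt_yaw-a,.009,rel=.02)
cv2.imwrite("pics/w_d2.png",snapshot("wrist")); cv2.imwrite("pics/t2.png",snapshot("top"))
E
```

```text
grip mm 58.9 F 43.15690744668245
set at dz mm 0.5 dF 4.4
t 22.95 opening 0.9419877723584972
```

```bash
python3 - <<'E'
from pp import *
n=E["nest"]
pick_place(E["relay"],E["relay"][2],np.array([.003,0]),np.pi/2,.028,.0095,n[:2],n[2],.010)
im,T=look(n[0],n[1],.24,np.arctan2(n[1],n[0])); a=ortho(im,T,n[:2],n[2],.02,100,3)
top=cv2.imread("pics/t2.png"); b=cv2.resize(top[170:250,135:215],(300,300))
im=snapshot("side"); c=cv2.resize(im[340:440,220:320],(200,300))
cv2.imwrite("pics/v2.png",np.hstack([a,b,c])); print(arm.read_time())
E
```

```text
grip mm 27.1 F 40.57436227798462
set at dz mm 0.5 dF 4.9
t 32.0 opening 0.5396023292469424
33.0
```

View pics/v2.png

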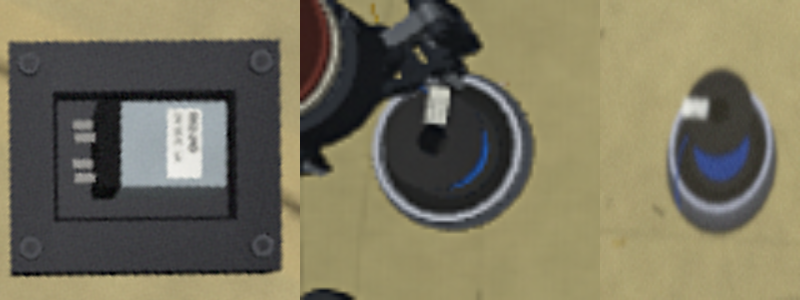

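The left tile shows the relay lying in the pocket (body u 93–228, pocket 55–236). The other two show the spool flat inside the dish rim. Next the strip and the contactor.

```bash
python3 - <<'E'
from pp import *
r=E["rail"]
pick_place(E["strip"],E["strip"][2],np.zeros(2),0,.044,.007,r[:2],r[2],.0295)
im,T=look(r[0],r[1],.24,np.arctan2(r[1],r[0])); a=ortho(im,T,r[:2],r[2],.062,120,3.3)
c=cv2.resize(snapshot("side")[140:240,230:330],(396,396))
cv2.imwrite("pics/v3.png",np.hstack([a,c])); print(arm.read_time())
E
```

```text
grip mm 44.3 F 41.43553376197815
set at dz mm 0.5 dF 3.4
t 41.5417 opening 0.7277858555447496
42.1917
```

View pics/v3.png

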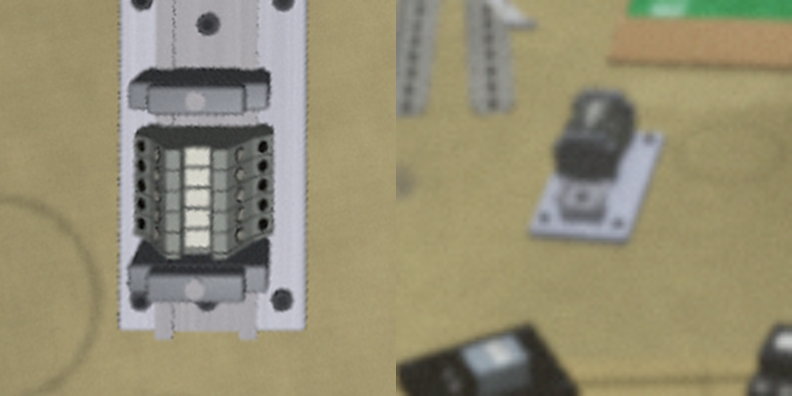

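The strip sits square on the rail between the brackets, with its labels at v 146–248. Next the contactor.

```bash
python3 - <<'E'
from pp import *
v=E["vise"]; t=place(v[:3],[[.012,0,0]])[0,:2]; k=E["contactor"]
pick_place(k,k[2],np.zeros(2),0,.036,.035,t,v[2]+np.pi/2,.028,effort=60,up=.24)
im,T=look(v[0],v[1],.26,np.arctan2(v[1],v[0])); a=ortho(im,T,v[:2],v[2],.060,180,2.2)
c=cv2.resize(snapshot("side")[260:340,185:295],(396,396))
cv2.imwrite("pics/v4.png",np.hstack([a,c])); print(arm.read_time())
E
```

```text
grip mm 34.3 F 60.63259720802307
set at dz mm 0.5 dF 4.9
t 51.1833 opening 0.6333103376382324
52.5917
```

View pics/v4.png

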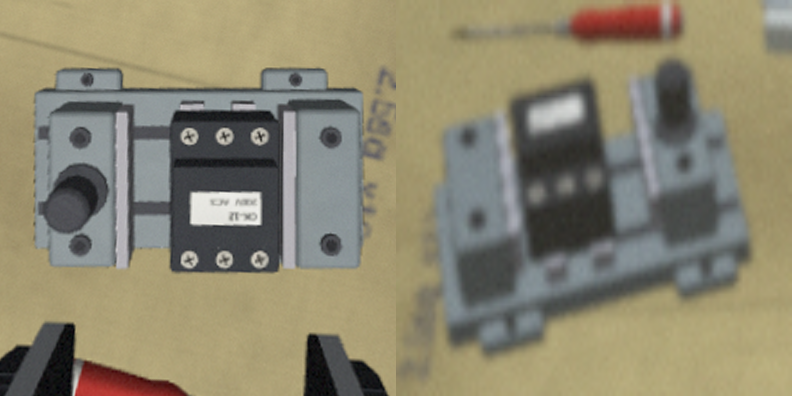

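The contactor stands square on the parallels, about 2 mm from the fixed jaw and midway along the jaws. Next I'll grip the knob and close the jaw, watching the force.

```bash
python3 - <<'E'
from pp import *
v=E["vise"]; t0=v[3]; u=np.array([np.cos(v[2]),np.sin(v[2])]); z=.060+tip(.02)
p=lambda t:place(v[:3],[[-.062+t,0,0]])[0,:2]
c=p(t0); a=near(v[2]+np.pi/2,*c)
arm.movep([*c,.19],down(a)); arm.move_gripper(.55); arm.line_to([*c,z],.12)
arm.pause(.1); f0=np.array(arm.read_ft_force())[:2]
arm.move_gripper(0,80); print("grip",arm.read_opening()*85,arm.read_finger_force())
F=lambda:(np.array(arm.read_ft_force())[:2]-f0)@u
arm.line_to([*p(t0+.016),z],.04); print("mid",F())
t=t0+.016
while t<t0+.030:
    t+=.0004; arm.line_to([*p(t),z],.01); f=F()
    if f<-28: break
arm.pause(.3)
print("travel mm",t*1e3,"F",f,F(),(np.array(arm.read_tool_pos())[:2]-v[:2])@u+.062)
arm.move_gripper(.5); arm.line_to([*p(t),.24],.2)
im,T=look(v[0],v[1],.26,np.arctan2(v[1],v[0])); b=ortho(im,T,v[:2],v[2],.052,180,2.2)
s=cv2.resize(snapshot("side")[260:340,185:295],(396,396))
cv2.imwrite("pics/v5.png",np.hstack([b,s])); print(arm.read_time())
E
```

```text
grip 17.084434921907523 78.06847757077776
mid -4.46652921046663
travel mm 37.857473448882594 F -15.397687623754663 -15.094153492298421 0.03161389519074671
67.3
```

View pics/v5.png

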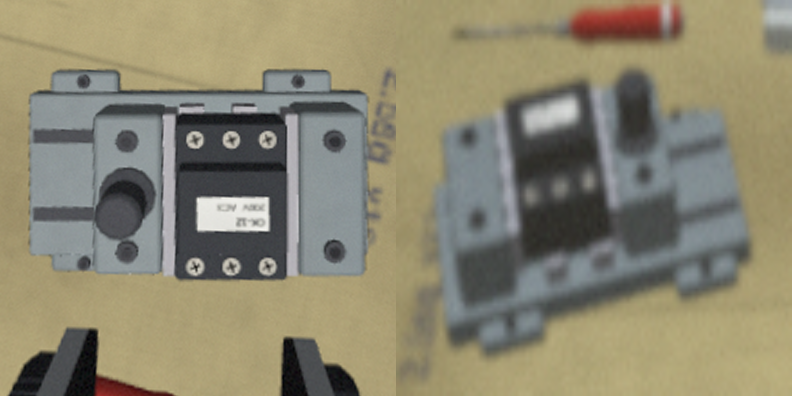

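The jaw looks closed on the contactor, but the force reached only 15 N because the arm is compliant. I'll push once more and log travel against force to confirm it is snug.

```bash
python3 - <<'E'
from pp import *
v=E["vise"]; t0=.0310; u=np.array([np.cos(v[2]),np.sin(v[2])]); z=.060+tip(.02)
p=lambda t:place(v[:3],[[-.062+t,0,0]])[0,:2]
c=p(t0); a=near(v[2]+np.pi/2,*c)
arm.movep([*c,.19],down(a)); arm.move_gripper(.55); arm.line_to([*c,z],.12)
arm.pause(.1); f0=np.array(arm.read_ft_force())[:2]
arm.move_gripper(0,100)
F=lambda:(np.array(arm.read_ft_force())[:2]-f0)@u
for t in np.arange(t0,t0+.0161,.002):
    arm.line_to([*p(t),z],.01); arm.pause(.1); f=F()
    print(round(t*1e3,1),"act",round(((np.array(arm.read_tool_pos())[:2]-v[:2])@u+.062)*1e3,2),"F",round(f,1))
    if f<-30: break
arm.line_to([*p(t0+.004),z],.03)   # relax before letting go
arm.move_gripper(.5); arm.line_to([*p(t0),.24],.2)
im,T=look(v[0],v[1],.26,np.arctan2(v[1],v[0])); b=ortho(im,T,v[:2],v[2],.052,180,2.2)
s=cv2.resize(snapshot("top")[110:230,210:330],(396,396))
cv2.imwrite("pics/v6.png",np.hstack([b,s])); print(arm.read_time())
E
```

```text
31.0 act 31.38 F -1.4
33.0 act 31.65 F -4.9
35.0 act 31.9 F -9.2
37.0 act 32.2 F -12.6
39.0 act 32.5 F -15.8
41.0 act 32.78 F -20.4
43.0 act 33.08 F -22.1
45.0 act 33.37 F -25.8
47.0 act 33.66 F -29.7
76.6667
```

View pics/v6.png

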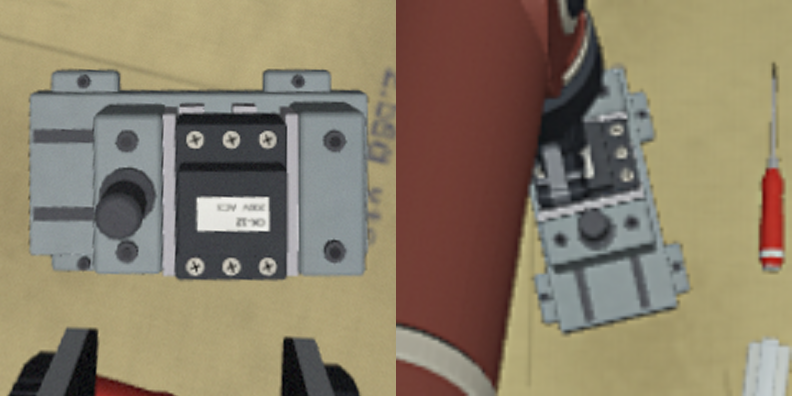

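The knob and jaw haven't moved in the picture under 30 N, so the contactor is held tight and square. The arm is clear, so I'm handing in.

```bash
python3 -c "
from station import ticket
print(ticket.finish_job())"
```

```text
the job is handed in; nothing more can be done
None
```

The job is handed in: spool in the dish, relay in its pocket, strip on the rail between its brackets, and contactor clamped square against the fixed jaw (30 N on the jaw didn't shift it), all let go at about 77 s of the 122 s; the judging result was not shown.

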